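# Refill the press-die rack in reverse order

### The job

Move all four steel press dies from the wooden rack into the pockets of the aluminium rack in reverse order, counted from the brass knob on each rack: the die that stands nearest the knob in the wooden rack goes into the pocket farthest from the knob in the aluminium rack, and so on, until the one farthest from the knob ends up nearest to it. Put each die down standing upright on the floor of its pocket, let go of it, and do not drop any.

Things in the scene. Friction and masses are not known exactly. Their poses are not given: they have to be found in the camera images.
- dome_mid (a point): the steel die with a rounded top: a plain round bar 30 mm in diameter, straight sides up to 45 mm, then a smooth dome up to 60 mm; 60 mm tall, about 0.3 kg. It stands upright on its flat foot. This point is on its axis, half-way up (30 mm above the foot), z along the axis; straight sides there.
- cone_mid (a point): the steel die with a pointed top: 30 mm in diameter, straight sides up to 46 mm, then a cone narrowing to a 6 mm flat tip; 70 mm tall, about 0.3 kg. It stands upright on its flat foot. This point is on its axis, half-way up (35 mm above the foot), z along the axis; straight sides there.
- pin_mid (a point): the steel die with a thin pin on top: body 30 mm in diameter with straight sides up to a flat shoulder at 44 mm, then a central pin 12 mm in diameter; 68 mm tall, about 0.27 kg. It stands upright on its flat foot. This point is on its axis, half-way up (34 mm above the foot), z along the axis; straight sides there.
- cup_mid (a point): the steel die with a hollow top: the widest one, 36 mm in diameter with straight sides all the way, and a round recess 24 mm wide and 12 mm deep in its top; 56 mm tall, about 0.35 kg. It stands upright on its flat foot. This point is on its axis, half-way up (28 mm above the foot), z along the axis; straight sides there.
- pad_dome: the square cork pad (52 mm, 2 mm thick, fixed) in the old rack on which the rounded-topped die stands at the start: it keeps marking that die's first place. Origin: middle of its underside, 8 mm above the bench; axes as the old rack's.
- pad_cone: the square cork pad (52 mm, 2 mm thick, fixed) in the old rack on which the pointed-topped die stands at the start: it keeps marking that die's first place. Origin: middle of its underside, 8 mm above the bench; axes as the old rack's.
- pad_pin: the square cork pad (52 mm, 2 mm thick, fixed) in the old rack on which the pin-topped die stands at the start: it keeps marking that die's first place. Origin: middle of its underside, 8 mm above the bench; axes as the old rack's.
- pad_cup: the square cork pad (52 mm, 2 mm thick, fixed) in the old rack on which the hollow-topped die stands at the start: it keeps marking that die's first place. Origin: middle of its underside, 8 mm above the bench; axes as the old rack's.
- old_rack: old rack, light wood, dark end block, full at the start. Fixed, at any yaw. Row of four 54 mm square pockets, centres at y = +90 (by the knob), +30, -30, -90 mm; cork floor 10 mm, walls 15 mm above the bench (keep fingertips above 18 mm). Outside 66 x 290 mm. Brass knob, top 48 mm up, at y = +144. Origin: on the bench under the middle of the row; +y along the row to the knob.
- new_rack: new rack, aluminium, black end block, empty at the start. Fixed, at any yaw. Row of four 54 mm square pockets, centres at y = +90 (by the knob), +30, -30, -90 mm; cork floor 10 mm, walls 15 mm above the bench (keep fingertips above 18 mm). Outside 66 x 290 mm. Brass knob, top 48 mm up, at y = +144. Origin: on the bench under the middle of the row; +y along the row to the knob.

How it is judged:
At the end, for the whole second after the job is handed in: Each die is upright (0.1 rad) and at rest (10 mm/s) on the floor of its aluminium-rack pocket, order from the knob reversed: centre within 14 mm of the pocket's along and across the rack (anywhere inside its walls), height within 4 mm (((y of pad_dome in the frame of old_rack between 0.08 and 0.1 m and y of dome_mid in the frame of new_rack between -0.104 and -0.076 m) or (y of pad_dome in the frame of old_rack between 0.02 and 0.04 m and y of dome_mid in the frame of new_rack between -0.044 and -0.016 m) or (y of pad_dome in the frame of old_rack between -0.04 and -0.02 m and y of dome_mid in the frame of new_rack between 0.016 and 0.044 m) or (y of pad_dome in the frame of old_rack between -0.1 and -0.08 m and y of dome_mid in the frame of new_rack between 0.076 and 0.104 m)) and x of dome_mid in the frame of new_rack between -0.014 and 0.014 m and z of dome_mid in the frame of new_rack between 0.036 and 0.044 m and angle between each of dome_mid, cone_mid, pin_mid, cup_mid's own z axis and vertical below 0.1 rad and linear speed of each of dome, cone, pin, cup below 0.01 m/s and ((y of pad_cone in the frame of old_rack between 0.08 and 0.1 m and y of cone_mid in the frame of new_rack between -0.104 and -0.076 m) or (y of pad_cone in the frame of old_rack between 0.02 and 0.04 m and y of cone_mid in the frame of new_rack between -0.044 and -0.016 m) or (y of pad_cone in the frame of old_rack between -0.04 and -0.02 m and y of cone_mid in the frame of new_rack between 0.016 and 0.044 m) or (y of pad_cone in the frame of old_rack between -0.1 and -0.08 m and y of cone_mid in the frame of new_rack between 0.076 and 0.104 m)) and x of cone_mid in the frame of new_rack between -0.014 and 0.014 m and z of cone_mid in the frame of new_rack between 0.041 and 0.049 m and ((y of pad_pin in the frame of old_rack between 0.08 and 0.1 m and y of pin_mid in the frame of new_rack between -0.104 and -0.076 m) or (y of pad_pin in the frame of old_rack between 0.02 and 0.04 m and y of pin_mid in the frame of new_rack between -0.044 and -0.016 m) or (y of pad_pin in the frame of old_rack between -0.04 and -0.02 m and y of pin_mid in the frame of new_rack between 0.016 and 0.044 m) or (y of pad_pin in the frame of old_rack between -0.1 and -0.08 m and y of pin_mid in the frame of new_rack between 0.076 and 0.104 m)) and x of pin_mid in the frame of new_rack between -0.014 and 0.014 m and z of pin_mid in the frame of new_rack between 0.04 and 0.048 m and ((y of pad_cup in the frame of old_rack between 0.08 and 0.1 m and y of cup_mid in the frame of new_rack between -0.104 and -0.076 m) or (y of pad_cup in the frame of old_rack between 0.02 and 0.04 m and y of cup_mid in the frame of new_rack between -0.044 and -0.016 m) or (y of pad_cup in the frame of old_rack between -0.04 and -0.02 m and y of cup_mid in the frame of new_rack between 0.016 and 0.044 m) or (y of pad_cup in the frame of old_rack between -0.1 and -0.08 m and y of cup_mid in the frame of new_rack between 0.076 and 0.104 m)) and x of cup_mid in the frame of new_rack between -0.014 and 0.014 m and z of cup_mid in the frame of new_rack between 0.034 and 0.042 m); the robot touches nothing.
It fails at once if a die is dropped: it moves faster than 0.7 m/s (a fall of about 25 mm) with no finger touching it ((linear speed of dome above 0.7 m/s and contact force between the fingers and dome below 0.01 N) or (linear speed of cone above 0.7 m/s and contact force between the fingers and cone below 0.01 N) or (linear speed of pin above 0.7 m/s and contact force between the fingers and pin below 0.01 N) or (linear speed of cup above 0.7 m/s and contact force between the fingers and cup below 0.01 N)).
It also fails if it takes over 118 s, if anything falls off the work surface, if the arm or the gripper's body presses on something with over 40 N, if the wrist force passes 120 N, or if a joint passes its speed limit or range.

### The arm

A 7-joint arm with a two-finger parallel gripper is mounted at the origin on the work surface. World frame = base frame: x ahead of the robot, y to its left, z up, the work surface at z = 0. Lengths are in m, angles in rad, forces in N, time in s.
With the tool pointing down it reaches from about 0.425 to 0.875 m from the base axis. Payload 4.7 kg.
Tool frame: the origin (TCP) lies between the finger pads; the fingertips stand 14 mm ahead of it and the grasp point (between the pads) lies 5 mm behind it; z points along the fingers, y is the line along which they close (so a half turn about z gives the same grasp; the last joint's range is limited). The gripper opens to 87 mm and grips with 3 to 60 N. Pads are 19 mm wide; open, the fingers measure 117 mm over their backs; the gripper's body (75 mm by 190 mm) begins 51 mm behind the grasp point.
Start: joints at [1.128, 0.321, -0.07, 1.45, 0.023, 1.371, -0.057], TCP at [0.287, -0.583, 0.237] pointing down, gripper open.
Joint ranges: [-2.86, 2.86], [-0.3, 2.09], [-1.38, 1.24], [0.06, 2.45], [-1.56, 4.7], [0.09, 2.05], [-2.69, 2.69]. Speed limits (rad/s): [2.57, 2.57, 3.14, 3.14, 3.14, 3.14, 3.14].

### API

Orientations are given as a rotation vector (axis times angle).
In Python, from bench import get_state, get_image, camera_params, close_job gives the robot as it stands. The module is installed in compiled form; this text tells all that it offers.
- The arm moves only by the tool arm_command, never from a script. Its argument "motion" is a list of rows, each a list of 5 numbers: the finger opening in mm, from 0 to 87, then the shift along the tool's x, y, z in mm, then the turn about the tool's z in degrees. In form: [[gripper, x, y, z, spin], ...]. A call has 1 to 5 rows; each row is the pose to reach, as a shift and turn from the pose commanded when the call began, along the tool's axes at that moment; what a row does not reach only later rows make up. A row lasts 1/12 s, in which the tool goes at most 41.7 mm and 7.16 degrees, less where a joint would pass 70% of its speed; a pose out of reach is approached as far as the arm can. A call with a gripper value outside its range is refused whole. The fingers move at their own pace and stop on an object; "newtons" is the grip in N (left out, the last holds). Time passes only in rows, so rows that repeat a pose let the fingers close. It gives the time, the measured TCP pose, the force, the opening and the grip force at its end, in the units of the state.
- get_state(): the state, without advancing time (a new reading comes with each control period).
- get_image(name): name is "side" or "top" or "wrist"; returns (picture, depth): 384x512x3 uint8, red, green, blue; 384x512 float32, m along the optical axis (not along the pixel's ray), 0 where there is no reading.
- camera_params(name): a dict with "intrinsics" (3x3 intrinsics, pixels), "extrinsics" (4x4, takes a point from camera to world coordinates). Camera axes: x right, y down, z forward; pixel columns grow to the right and rows downward; lengths in m; the calibration is good to about 2 mm. A picture is of the moment at which its call begins: read the wrist's pose just before it. camera_params takes no time and is no camera call; for the wrist camera it gives the pose at the moment of the call.
- close_job(): hands the job in; it is judged then, once.
The state is a dict: "time": time; "joint_positions": joint angles; "qd": joint speeds; "joint_torque": joint torques, N m; "position": TCP position; "tool_rot": TCP orientation; "ft_force": force on the tool from outside, world axes, zero at the start; "torque": the same for the moment, N m; "grip_width": opening from 0.0 (shut) to 1.0 (fully open); "grip_force": force on a finger pad.
Only numpy, scipy, OpenCV 4.12 (cv2) and the standard library are available. Lean on these libraries where they do the work, as an engineer would, in place of code of your own. Each camera call takes 0.05 s, during which the arm holds its last target. There are 200 camera calls.

## Working session

There is one attempt and no reset: what is moved stays moved. The work goes in short steps, Python scripts to look and compute and a tool call to move; the robot and the scene stay as the last step left them, time stands still between calls to the robot, and variables do not carry over. Pictures are saved under pics/ and viewed, at most 14 in all, crops included, and the job is handed in when it is done.

Besides the shell and the picture viewer there is one more tool, called after ">>>" as name([rows], argument=value, ...), one row to a line, values as JSON. arm_command: Moves the arm, as the interface text tells. Its arguments: {"type":"object","properties":{"motion":{"type":"array"},"newtons":{"type":"number"}},"required":["motion"]}

```bash
mkdir -p pics
python3 - <<'E'
from bench import *
import cv2,numpy as np
s=get_state();print(s)
for n in["top","side"]:
    p,d=get_image(n);cv2.imwrite(f"pics/{n}0.png",p[:,:,::-1]);np.savez(f"{n}0.npz",p=p,d=d,**camera_params(n));print(camera_params(n))
E
```

```text
{'time': 0.0, 'joint_positions': array([ 1.12807332,  0.32182513, -0.070073  ,  1.45167826,  0.02260582,
        1.37078936, -0.05685437]), 'qd': array([ 6.00103281e-04,  7.78382012e-04, -2.14129217e-03,  3.06657624e-04,
        5.45707854e-05, -3.18649230e-05,  8.95301112e-04]), 'joint_torque': array([-2.36326341e-04, -4.91276121e+01, -4.03867476e-01, -3.12525773e+01,
       -6.38626423e-02,  4.36477899e-02,  1.58712251e-04]), 'position': array([ 0.28643012, -0.58290091,  0.23545838]), 'tool_rot': array([-3.05818473e+00, -7.11038176e-01,  8.43563697e-04]), 'ft_force': array([0.42330244, 0.4030982 , 0.57348176]), 'torque': array([0.02129792, 0.00253278, 0.00894779]), 'grip_force': 0.0, 'grip_width': 0.9975209168778069}
{'intrinsics': array([[397.9825974 ,   0.        , 250.00870398],
       [  0.        , 397.9825974 , 188.31637687],
       [  0.        ,   0.        ,   1.        ]]), 'extrinsics': array([[ 0.01442389, -0.99821756,  0.0579107 ,  0.45254214],
       [-0.99973766, -0.01336683,  0.01859929, -0.02113099],
       [-0.01779205, -0.05816379, -0.99814849,  1.06104117],
       [ 0.        ,  0.        ,  0.        ,  1.        ]])}
{'intrinsics': array([[384.57598002,   0.        , 248.30356204],
       [  0.        , 384.57598002, 194.90996099],
       [  0.        ,   0.        ,   1.        ]]), 'extrinsics': array([[ 0.93854373, -0.27291084,  0.21131809,  0.34336919],
       [-0.34469318, -0.70923955,  0.61495193, -0.58088696],
       [-0.0179519 , -0.64999918, -0.75972284,  0.77011213],
       [ 0.        ,  0.        ,  0.        ,  1.        ]])}
```

View pics/top0.png

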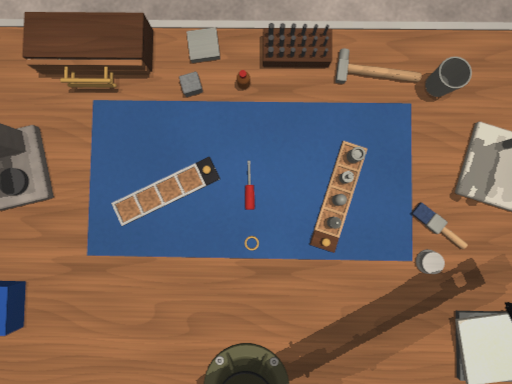

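View pics/side0.png

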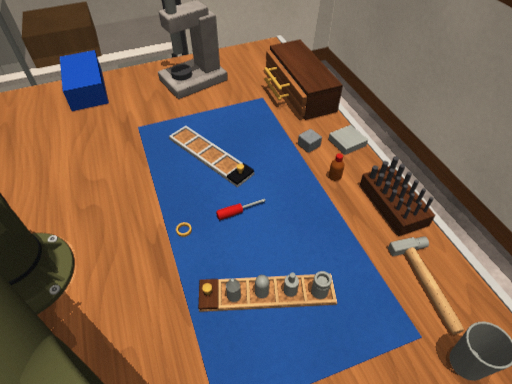

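Run:
```python
import cv2,numpy as np
p=np.load("top0.npz")["p"][:,:,::-1]
a=cv2.resize(p[130:260,300:380],None,fx=4.6,fy=4.6,interpolation=2)
b=cv2.resize(p[150:230,105:225],None,fx=3.5,fy=3.5,interpolation=2)
c=np.zeros((600,800,3),np.uint8);c[:a.shape[0],:a.shape[1]]=a;c[:b.shape[0],370:370+b.shape[1]]=b
s=np.load("side0.npz")["p"][:,:,::-1]
e=cv2.resize(s[265:315,190:345],None,fx=2.7,fy=2.7,interpolation=2);c[300:300+e.shape[0],370:370+e.shape[1]]=e
cv2.imwrite("pics/crop0.png",c)
```

```text
(no output)
```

View pics/crop0.png

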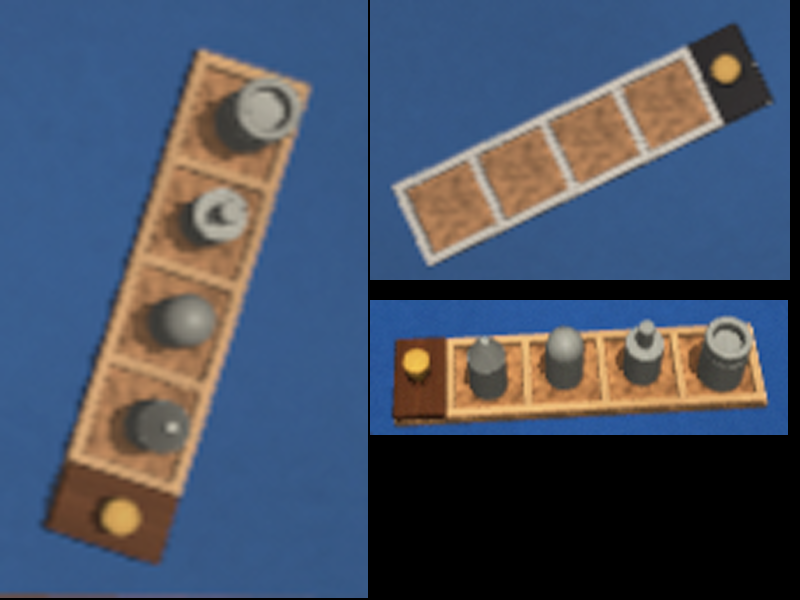

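```bash
cat > h.py <<'E'
import numpy as np
def ray(K,T,u,v,z):
    d=T[:3,:3]@np.linalg.solve(K,[u,v,1]);o=T[:3,3]
    return o+d*(z-o[2])/d[2]
def cloud(K,T,d):
    v,u=np.indices(d.shape)
    P=np.stack([u*d,v*d,d],-1)@np.linalg.inv(K).T
    return P@T[:3,:3].T+T[:3,3]
# rack frames from corner marks: local xy -> world
def fitrack(L,W):
    L=np.array(L);W=np.array(W);lm,wm=L.mean(0),W.mean(0)
    a=np.sum((W-wm)@np.array([1,1j])*np.conj((L-lm)@np.array([1,1j])))
    sc=abs(a)/np.sum((L-lm)**2);t=np.angle(a);R=np.array([[np.cos(t),-np.sin(t)],[np.sin(t),np.cos(t)]])
    o=wm-R@lm;return o,t,R,sc,(L@R.T+o-W)
E
python3 - <<'E'
from h import *
f=np.load("top0.npz");K,T=f["intrinsics"],f["extrinsics"]
A=lambda c:(c[0]/4.6+300,c[1]/4.6+130); B=lambda c:((c[0]-370)/3.5+105,c[1]/3.5+150)
np.set_printoptions(precision=4,suppress=True)
L=[(-.033,-.123),(.033,-.123),(-.033,.123),(.033,.123),(0,.144)]
Z=[.015]*4+[.048]
for n,F,pts in[("old",A,[(310,88),(200,50),(182,494),(71,458),(120,517)]),("new",B,[(395,187),(432,264),(688,48),(722,122),(726,68)])]:
  W=[ray(K,T,*F(c),z)[:2] for c,z in zip(pts,Z)]
  for LL in(L,[(-x,y) for x,y in L]):
    o,t,R,sc,r=fitrack(LL,W)
    if abs(sc-1)<.1: print(n,o,t,sc,abs(r).max());np.savez(n+".npz",o=o,t=t,R=R);print([(R@[0,y]+o) for y in(.09,.03,-.03,-.09)])
for c,z in[((172,427),.08),((188,320),.065),((219,216),.054),((268,112),.066)]: print(ray(K,T,*A(c),z), f["d"][tuple(np.round(A(c)).astype(int)[::-1])])
old=np.load("old.npz")
for n in("top","side"):
  f=np.load(n+"0.npz");P=cloud(f["intrinsics"],f["extrinsics"],f["d"]).reshape(-1,3)
  q=(P[:,:2]-old["o"])@old["R"];m=(abs(q[:,0])<.04)&(P[:,2]>.03)&(P[:,2]<.1);
  for y in(.09,.03,-.03,-.09):
    k=m&(abs(q[:,1]-y)<.028);z=P[k,2];h=k.copy();h[k]=z>z.max()-.012
    print(n,y,k.sum(),z.max(),P[h].mean(0),q[h].mean(0),np.ptp(P[h],axis=0))
E
```

```text
old [ 0.5147 -0.2412] 1.2644306302230244 0.9962905130615285 0.0017422853996523768
[array([ 0.4289, -0.2141]), array([ 0.4861, -0.2322]), array([ 0.5433, -0.2503]), array([ 0.6005, -0.2684])]
new [0.4941 0.2383] -2.677849273946583 0.9911298554942943 0.0023185770871167605
[array([0.5343, 0.1578]), array([0.5075, 0.2114]), array([0.4807, 0.2651]), array([0.4538, 0.3188])]
[ 0.4277 -0.218   0.08  ] 0.97200084
[ 0.4853 -0.2295  0.065 ] 0.9891299
[ 0.543  -0.2487  0.054 ] 0.98683596
[ 0.5991 -0.2726  0.066 ] 1.0081271
top 0.09 132 0.08213292066025968 [ 0.4283 -0.2176  0.0751] [-0.0035  0.0894] [0.0148 0.017  0.012 ]
top 0.03 128 0.07217468216953948 [ 0.4864 -0.2306  0.0659] [0.0016 0.0302] [0.0252 0.0249 0.0115]
top -0.03 125 0.07978253207588792 [ 0.5444 -0.2495  0.0765] [ 0.0011 -0.0308] [0.0106 0.0103 0.012 ]
top -0.09 207 0.06953886649999186 [ 0.602  -0.2727  0.0647] [-0.0036 -0.0927] [0.0331 0.0343 0.0113]
side 0.09 237 0.08256042878618997 [ 0.4288 -0.2207  0.0763] [-0.0063  0.0881] [0.0155 0.0123 0.0113]
side 0.03 245 0.07178515461210477 [ 0.4863 -0.2343  0.0663] [-0.002   0.0292] [0.0264 0.0268 0.0118]
side -0.03 236 0.0819903856187264 [ 0.5454 -0.2509  0.0778] [ 0.     -0.0322] [0.011  0.0113 0.0109]
side -0.09 365 0.06992146144485678 [ 0.6022 -0.275   0.0651] [-0.0057 -0.0936] [0.0355 0.0344 0.0118]
```

```bash
cat >> h.py <<'E'
from scipy.spatial.transform import Rotation as Ro
def go(x,y,z,yaw,s=None):  # yaw = world angle (deg) of tool y axis
    from bench import get_state
    s=s or get_state();R=Ro.from_rotvec(s["tool_rot"]).as_matrix()
    c=np.degrees(np.arctan2(R[1,1],R[0,1]));d=R.T@(np.array([x,y,z])-s["position"])*1e3
    sp=-(yaw-c)
    print("t%.2f pos"%s["time"],np.round(s["position"],4),"yaw %.1f"%c,"shift",np.round(d,1),"spin %.1f"%sp,"tilt",np.round(R[:,2],3),"grip",round(s["grip_width"]*87,1),round(s["grip_force"],1))
E
python3 -c "
from h import *
go(.52,-.24,.235,72.4)"
```

```text
t0.10 pos [ 0.2864 -0.5829  0.2355] yaw -63.8 shift [ 360.9 -204.7    0.9] spin -136.2 tilt [-0.001  0.002 -1.   ] grip 87.0 0.0
```

>>> arm_command([
  [87,18,-10,0,-7],
  [87,45,-25,0,-14],
  [87,72,-41,0,-21],
  [87,108,-61,0,-28],
  [87,144,-82,0,-35],
])

```text
time: 0.52
position: [0.3797, -0.4453, 0.2359]
tool_rot: [-2.701, -1.604, 0.001]
ft_force: [0.8, 0.0, 0.1]
grip_width: 0.999
grip_force: 0.0
```

```bash
python3 -c "
from h import *
go(.52,-.24,.235,72.4)"
```

```text
t0.52 pos [ 0.3797 -0.4453  0.2359] yaw -28.6 shift [247.4  25.    0.9] spin -101.0 tilt [-0.001  0.    -1.   ] grip 86.9 0.0
```

>>> arm_command([
  [87,36,3,0,-7],
  [87,72,7,0,-14],
  [87,108,11,0,-21],
  [87,144,14,0,-28],
  [87,180,18,0,-35],
])

```text
time: 0.93
position: [0.4827, -0.2955, 0.2363]
tool_rot: [-2.091, -2.344, 0.001]
ft_force: [0.6, -1.0, -0.2]
grip_width: 1.001
grip_force: 0.0
```

```bash
python3 -c "
from h import *
go(.52,-.24,.235,72.4)"
```

```text
t0.93 pos [ 0.4827 -0.2955  0.2363] yaw 6.5 shift [50.9 43.4  1.2] spin -65.9 tilt [-0.001  0.    -1.   ] grip 87.1 0.0
```

>>> arm_command([
  [87,17,14,0,-7],
  [87,34,28,0,-14],
  [87,51,43,0,-21],
  [87,51,43,0,-28],
  [87,51,43,0,-35],
])

```text
time: 1.35
position: [0.5204, -0.2396, 0.2362]
tool_rot: [-1.284, -2.867, -0.001]
ft_force: [-0.5, -0.8, -0.3]
grip_width: 1.0
grip_force: 0.0
```

>>> arm_command([
  [87,0,0,0,-7],
  [87,0,0,0,-14],
  [87,0,0,0,-21],
  [87,0,0,0,-28],
  [87,0,0,0,-31],
])

```text
time: 1.77
position: [0.5192, -0.2419, 0.236]
tool_rot: [-0.478, -3.104, -0.0]
ft_force: [-0.4, -0.1, 0.2]
grip_width: 0.999
grip_force: 0.0
```

Run:
```python
from h import *
from bench import *
import cv2
go(.52,-.24,.235,72.4)
c=camera_params("wrist");p,d=get_image("wrist");np.savez("w1.npz",p=p,d=d,**c);cv2.imwrite("pics/w1.png",p[:,:,::-1]);print(c)
print(get_state()["joint_positions"])
```

```text
t1.77 pos [ 0.5192 -0.2419  0.236 ] yaw 72.5 shift [-0.2  2.   1. ] spin 0.1 tilt [-0.001  0.    -1.   ] grip 86.9 0.0
{'intrinsics': array([[284.39703416,   0.        , 256.44873839],
       [  0.        , 284.39703416, 195.15298398],
       [  0.        ,   0.        ,   1.        ]]), 'extrinsics': array([[ 0.30081532,  0.90965107,  0.28643511,  0.44167434],
       [ 0.95368137, -0.28736989, -0.08894035, -0.21685075],
       [ 0.00140814,  0.29992245, -0.95396255,  0.38408152],
       [ 0.        ,  0.        ,  0.        ,  1.        ]])}
[ 0.88003007  0.19812855 -0.55789054  1.63208385  0.10706777  1.34304718
  1.57157515]
```

View pics/w1.png

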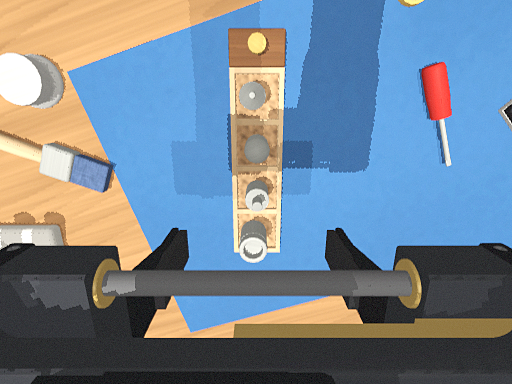

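Run:
```python
from h import *
np.set_printoptions(precision=4,suppress=True)
f=np.load("w1.npz");K,T=f["intrinsics"],f["extrinsics"]
for n,u,v,z in[("cone",252,96,.08),("cup",253.5,248,.066),("knob",257,43,.048),("c1",230,67,.015),("c2",285,67,.015),("c3",234,252,.015),("c4",282,251,.015)]:print(n,ray(K,T,u,v,z))
old=np.load("old.npz");P=cloud(K,T,f["d"]).reshape(-1,3)
q=(P[:,:2]-old["o"])@old["R"];m=(abs(q[:,0])<.04)&(P[:,2]>.03)&(P[:,2]<.1)
for y in(.09,.03,-.03,-.09):
    k=m&(abs(q[:,1]-y)<.028);z=P[k,2];h=k.copy();h[k]=z>z.max()-.012
    print(y,k.sum(),z.max(),P[h].mean(0),q[h].mean(0),np.ptp(P[h],axis=0))
```

```text
cone [ 0.4315 -0.2179  0.08  ]
cup [ 0.6019 -0.2708  0.066 ]
knob [ 0.3815 -0.1968  0.048 ]
c1 [ 0.3904 -0.2332  0.015 ]
c2 [ 0.4101 -0.1707  0.015 ]
c3 [ 0.6252 -0.3083  0.015 ]
c4 [ 0.6446 -0.2415  0.015 ]
0.09 602 0.08178353494184337 [ 0.4308 -0.2181  0.075 ] [-0.0032  0.087 ] [0.0153 0.0161 0.012 ]
0.03 553 0.07115379694721319 [ 0.488  -0.2308  0.0658] [0.0019 0.0286] [0.027  0.0269 0.0119]
-0.03 540 0.07939813223246867 [ 0.5459 -0.2491  0.0765] [ 0.002  -0.0321] [0.0114 0.0112 0.0118]
-0.09 855 0.06749795534845299 [ 0.6032 -0.2724  0.0637] [-0.003  -0.0938] [0.0355 0.0354 0.012 ]
```

```bash
python3 -c "
from h import *
go(.4300,-.218,.036,72.4)"
```

```text
t1.82 pos [ 0.5192 -0.2419  0.236 ] yaw 72.5 shift [ 92.1  -4.1 200.1] spin 0.1 tilt [-0.001  0.    -1.   ] grip 87.5 0.0
```

>>> arm_command([
  [87,30,-1,15,0],
  [87,60,-2,30,0],
  [87,88,-4,50,0],
  [87,92,-4,70,0],
  [87,92,-4,90,0],
], newtons=40)

```text
time: 2.23
position: [0.4285, -0.2176, 0.1457]
tool_rot: [-0.491, -3.102, 0.003]
ft_force: [1.6, -0.7, -0.6]
grip_width: 0.996
grip_force: 0.0
```

>>> arm_command([
  [87,0,0,25,0],
  [87,0,0,50,0],
  [87,0,0,75,0],
  [87,0,0,95,0],
  [87,0,0,110,0],
])

```text
time: 2.65
position: [0.4295, -0.217, 0.0344]
tool_rot: [-0.489, -3.101, -0.002]
ft_force: [1.1, 1.2, 0.5]
grip_width: 0.999
grip_force: 0.0
```

Run:
```python
from h import *
from bench import *
import cv2
go(.43,-.218,.036,72.4)
c=camera_params("wrist");p,d=get_image("wrist");np.savez("w2.npz",p=p,d=d,**c);cv2.imwrite("pics/w2.png",p[:,:,::-1])
```

```text
t2.65 pos [ 0.4295 -0.217   0.0344] yaw 72.1 shift [-0.8 -0.8 -1.6] spin -0.3 tilt [-0.002  0.001 -1.   ] grip 86.9 0.0
```

View pics/w2.png

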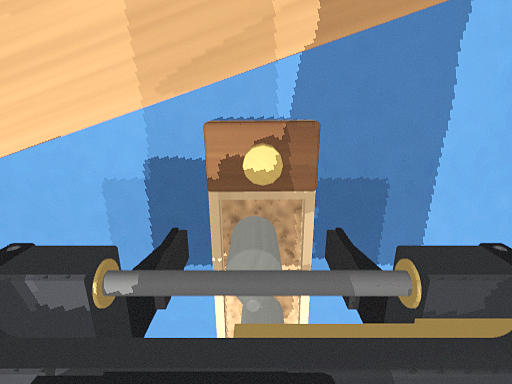

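The cone (about column 253) stands between the fingers (columns 185 to 328), so I can close.

>>> arm_command([
  [0,0,0,-1,0],
  [0,0,0,-1,0],
  [0,0,0,-1,0],
  [0,0,0,-1,0],
  [0,0,0,-1,0],
], newtons=40)

```text
time: 3.12
position: [0.4315, -0.2181, 0.0386]
tool_rot: [0.487, 3.102, -0.002]
ft_force: [-0.6, -0.7, 0.5]
grip_width: 0.704
grip_force: 0.0
```

>>> arm_command([
  [0,0,0,0,0],
  [0,0,0,0,0],
  [0,0,0,0,0],
  [0,0,0,0,0],
])

```text
time: 3.45
position: [0.4308, -0.2176, 0.0377]
tool_rot: [0.487, 3.104, -0.0]
ft_force: [0.8, 0.2, 0.3]
grip_width: 0.4
grip_force: 0.0
```

>>> arm_command([
  [0,0,0,0,0],
  [0,0,0,0,0],
  [0,0,0,0,0],
  [0,0,0,0,0],
])

```text
time: 3.78
position: [0.4307, -0.218, 0.0376]
tool_rot: [-0.487, -3.104, 0.001]
ft_force: [-1.0, -0.4, 1.4]
grip_width: 0.332
grip_force: 40.0
```

>>> arm_command([
  [0,0,0,-10,0],
  [0,0,0,-30,0],
  [0,0,0,-55,0],
  [0,0,0,-80,0],
  [0,0,0,-95,0],
])

```text
time: 4.2
position: [0.4316, -0.2172, 0.1351]
tool_rot: [0.485, 3.102, -0.001]
ft_force: [0.2, 0.5, -3.4]
grip_width: 0.335
grip_force: 40.0
```

```bash
python3 -c "
from h import *
go(.4538,.3188,.13,26.6)"
```

```text
t4.20 pos [ 0.4316 -0.2172  0.1351] yaw 72.2 shift [142.6 517.1   4.8] spin 45.6 tilt [ 0.002 -0.001 -1.   ] grip 29.1 40.0
```

>>> arm_command([
  [0,0,12,0,3],
  [0,0,40,0,8],
  [0,0,75,0,13],
  [0,0,112,0,19],
  [0,0,150,0,25],
])

```text
time: 4.62
position: [0.4758, -0.0753, 0.1327]
tool_rot: [-1.145, -2.925, -0.0]
ft_force: [0.7, 0.5, -3.1]
grip_width: 0.336
grip_force: 40.0
```

```bash
python3 -c "
from h import *
go(.4538,.3188,.13,26.6)"
```

```text
t4.62 pos [ 0.4758 -0.0753  0.1327] yaw 47.2 shift [283.8 274.4   2.8] spin 20.6 tilt [-0.  0. -1.] grip 29.2 40.0
```

>>> arm_command([
  [0,26,25,0,5],
  [0,52,50,0,10],
  [0,78,75,0,15],
  [0,104,100,0,20],
  [0,130,125,0,20.6],
])

```text
time: 5.03
position: [0.4634, 0.1049, 0.1327]
tool_rot: [-1.647, -2.675, 0.001]
ft_force: [-0.3, 0.6, -2.3]
grip_width: 0.334
grip_force: 40.0
```

```bash
python3 -c "
from h import *
go(.4538,.3188,.13,26.6)"
```

```text
t5.03 pos [0.4634 0.1049 0.1327] yaw 26.8 shift [195.3  87.8   2.6] spin 0.2 tilt [-0. -0. -1.] grip 29.1 40.0
```

Run:
```python
from h import *
from bench import *
import cv2
c=camera_params("wrist");p,d=get_image("wrist");np.savez("w3.npz",p=p,d=d,**c);cv2.imwrite("pics/w3.png",cv2.resize(p[:,:,::-1],(768,576),interpolation=2))
```

```text
(no output)
```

View pics/w3.png

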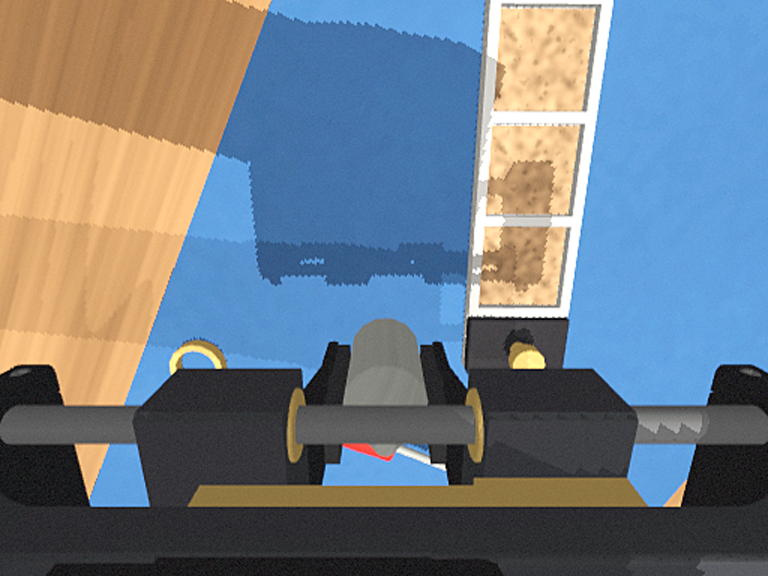

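Run:
```python
from h import *
np.set_printoptions(precision=4,suppress=True)
f=np.load("w3.npz");K,T=f["intrinsics"],f["extrinsics"]
L=[];W=[]
for yc,cs in((.09,[(481,227),(476,307),(572,228),(564,306)]),(.03,[(490,125),(484,214),(586,125),(577,214)]),(-.03,[(494,110),(588,110)])):
  offs=[(1,-1),(1,1),(-1,-1),(-1,1)] if len(cs)==4 else[(1,1),(-1,1)]
  for (a,b),c in zip(offs,cs):
    L.append((a*.027,yc+b*.027));W.append(ray(K,T,c[0]/1.5,c[1]/1.5,.015)[:2])
o,t,R,sc,r=fitrack(L,W)
print(o,np.degrees(t),sc);print(r);print(np.array([R@[0,y]+o for y in(.09,.03,-.03,-.09)]))
k=ray(K,T,526/1.5,352/1.5,.048);print("knob",k,R.T@(k[:2]-o))
```

```text
[0.4971 0.2401] -153.38041557043698 1.0053343141623006
[[ 0.0017  0.0018]
 [ 0.0019  0.0005]
 [-0.001   0.001 ]
 [-0.0013 -0.002 ]
 [ 0.0004  0.002 ]
 [ 0.0014 -0.0006]
 [-0.0011  0.001 ]
 [-0.0015 -0.0023]
 [-0.0002 -0.0006]
 [-0.0002 -0.0008]]
[[0.5374 0.1597]
 [0.5106 0.2133]
 [0.4837 0.267 ]
 [0.4568 0.3206]]
knob [0.5528 0.1188 0.048 ] [0.0046 0.1335]
```

>>> arm_command([
  [0,35,16,0,0],
  [0,70,32,0,0],
  [0,105,48,0,0],
  [0,140,64,0,0],
  [0,171,79,0,0],
])

```text
time: 5.5
position: [0.4562, 0.2933, 0.1327]
tool_rot: [-1.641, -2.678, 0.0]
ft_force: [1.6, -0.3, -2.1]
grip_width: 0.334
grip_force: 40.0
```

>>> arm_command([
  [0,18,8,5,0],
  [0,25,11,20,0],
  [0,25,11,40,0],
  [0,25,11,60,0],
  [0,25,11,75,0],
])

```text
time: 5.92
position: [0.4546, 0.3179, 0.0558]
tool_rot: [-1.64, -2.678, 0.004]
ft_force: [-0.5, -0.4, -3.2]
grip_width: 0.33
grip_force: 40.0
```

```bash
python3 -c "
from h import *
go(.4555,.320,.0375,26.6)"
```

```text
t5.92 pos [0.4546 0.3179 0.0558] yaw 27.0 shift [ 1.5  1.8 18.3] spin 0.4 tilt [-0.003 -0.001 -1.   ] grip 28.7 40.0
```

>>> arm_command([
  [0,1,2,6,0],
  [0,1,2,11,0],
  [0,1,2,15,0],
  [0,1,2,17,0],
  [0,1,2,18,0],
])

```text
time: 6.33
position: [0.4575, 0.3203, 0.04]
tool_rot: [1.642, 2.678, 0.001]
ft_force: [-0.0, -0.3, -2.6]
grip_width: 0.333
grip_force: 40.0
```

```bash
python3 -c "
from h import *
go(.4555,.320,.0375,26.6)"
```

```text
t6.33 pos [0.4575 0.3203 0.04  ] yaw 27.0 shift [ 0.7 -1.9  2.5] spin 0.4 tilt [ 0.001  0.    -1.   ] grip 28.9 40.0
```

>>> arm_command([
  [0,0,0,1,0],
  [0,0,0,2,0],
  [0,0,0,2,0],
])

```text
time: 6.58
position: [0.4573, 0.3201, 0.0378]
tool_rot: [1.642, 2.678, 0.0]
ft_force: [0.4, -0.5, -2.6]
grip_width: 0.333
grip_force: 40.0
```

>>> arm_command([
  [0,0,0,0.7,0],
  [0,0,0,1.4,0],
  [0,0,0,1.4,0],
])

```text
time: 6.83
position: [0.4574, 0.3202, 0.0376]
tool_rot: [1.642, 2.677, -0.001]
ft_force: [-3.4, -2.8, 7.7]
grip_width: 0.331
grip_force: 40.0
```

>>> arm_command([
  [60,0,0,0,0],
  [60,0,0,0,0],
  [60,0,0,0,0],
  [60,0,0,0,0],
  [60,0,0,0,0],
])

```text
time: 7.25
position: [0.4573, 0.3202, 0.0361]
tool_rot: [1.643, 2.678, 0.0]
ft_force: [0.3, -0.1, -0.4]
grip_width: 0.616
grip_force: 0.0
```

>>> arm_command([
  [60,0,0,-10,0],
  [60,0,0,-35,0],
  [60,0,0,-65,0],
  [60,0,0,-90,0],
  [60,-20,0,-100,0],
])

```text
time: 7.67
position: [0.4652, 0.308, 0.1409]
tool_rot: [1.633, 2.683, 0.011]
ft_force: [0.1, 1.0, -0.2]
grip_width: 0.69
grip_force: 0.0
```

Run:
```python
from h import *
from bench import *
import cv2
go(.487,-.2305,.14,72.4)
p,d=get_image("side");c=camera_params("side");P=cloud(c["intrinsics"],c["extrinsics"],d)
cv2.imwrite("pics/s1.png",cv2.resize(p[100:240,120:320,::-1],None,fx=3.5,fy=3.5,interpolation=2))
```

```text
t7.67 pos [0.4652 0.308  0.1409] yaw 27.3 shift [-488.4 -228.    -2.1] spin -45.1 tilt [ 0.004  0.006 -1.   ] grip 60.0 0.0
```

View pics/s1.png

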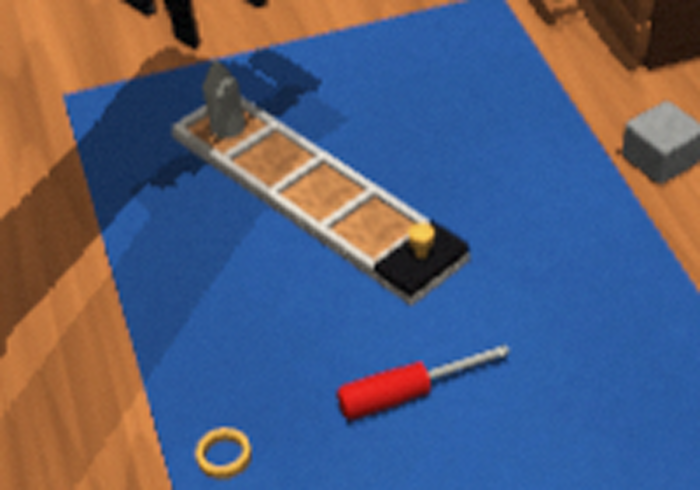

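The cone stands upright in the end pocket, at about (222,105) in the crop. Next is the dome.

>>> arm_command([
  [60,-36,-17,0,-3],
  [60,-72,-34,0,-8],
  [60,-108,-51,0,-13],
  [60,-144,-68,0,-19],
  [60,-180,-85,0,-25],
])

```text
time: 8.13
position: [0.4715, 0.1124, 0.1358]
tool_rot: [-1.052, -2.96, 0.002]
ft_force: [0.6, -0.2, -0.7]
grip_width: 0.691
grip_force: 0.0
```

```bash
python3 -c "
from h import *
go(.487,-.2305,.14,72.4)"
```

```text
t8.13 pos [0.4715 0.1124 0.1358] yaw 50.9 shift [-228.4 -256.2   -3.9] spin -21.5 tilt [-0.    -0.001 -1.   ] grip 60.1 0.0
```

>>> arm_command([
  [60,-25,-28,0,-5],
  [60,-50,-56,0,-10],
  [60,-75,-84,0,-15],
  [60,-100,-112,0,-20],
  [60,-125,-140,0,-21.5],
])

```text
time: 8.55
position: [0.4795, -0.0748, 0.1361]
tool_rot: [0.482, 3.104, -0.001]
ft_force: [1.2, 0.6, -0.5]
grip_width: 0.688
grip_force: 0.0
```

```bash
python3 -c "
from h import *
go(.487,-.2305,.0375,72.4)"
```

```text
t8.55 pos [ 0.4795 -0.0748  0.1361] yaw 72.4 shift [ -54.3 -146.    98.8] spin -0.0 tilt [-0.    -0.001 -1.   ] grip 59.9 0.0
```

>>> arm_command([
  [60,-13,-35,0,0],
  [60,-26,-70,0,0],
  [60,-39,-105,0,0],
  [60,-50,-135,0,0],
  [60,-54,-146,0,0],
])

```text
time: 8.97
position: [0.4854, -0.2345, 0.1356]
tool_rot: [-0.498, -3.101, 0.003]
ft_force: [-0.8, -0.6, 0.8]
grip_width: 0.687
grip_force: 0.0
```

>>> arm_command([
  [60,0,0,0,0],
  [60,0,0,20,0],
  [60,0,0,40,0],
  [60,0,0,60,0],
  [60,0,0,70,0],
])

```text
time: 9.38
position: [0.4856, -0.2254, 0.064]
tool_rot: [-0.482, -3.101, -0.003]
ft_force: [-1.0, -0.1, 0.3]
grip_width: 0.689
grip_force: 0.0
```

```bash
python3 -c "
from h import *
go(.487,-.2305,.0375,72.4)"
```

```text
t9.38 pos [ 0.4856 -0.2254  0.064 ] yaw 72.3 shift [-3.  -4.5 26.4] spin -0.1 tilt [-0.003  0.002 -1.   ] grip 60.0 0.0
```

>>> arm_command([
  [60,-1,-1,10,0],
  [50,-1,-1,20,0],
  [40,-1,-1,26,0],
  [0,-1,-1,26,0],
  [0,-1,-1,26,0],
], newtons=40)

```text
time: 9.8
position: [0.4875, -0.2295, 0.0403]
tool_rot: [0.486, 3.104, -0.0]
ft_force: [0.4, -0.0, -0.2]
grip_width: 0.472
grip_force: 0.0
```

>>> arm_command([
  [0,0,0,0,0],
  [0,0,0,0,0],
  [0,0,0,0,0],
  [0,0,0,0,0],
])

```text
time: 10.13
position: [0.4878, -0.2307, 0.041]
tool_rot: [0.487, 3.102, -0.002]
ft_force: [-0.2, -1.6, 3.6]
grip_width: 0.332
grip_force: 40.0
```

```bash
python3 -c "
from h import *
go(.487,-.2305,.0375,72.4)"
```

```text
t10.13 pos [ 0.4878 -0.2307  0.041 ] yaw 72.1 shift [ 0.8 -0.1  3.5] spin -0.3 tilt [ 0.001 -0.002 -1.   ] grip 28.9 40.0
```

>>> arm_command([
  [0,0,0,-10,0],
  [0,0,0,-30,0],
  [0,0,0,-55,0],
  [0,0,0,-80,0],
  [0,0,0,-95,0],
])

```text
time: 10.55
position: [0.4881, -0.2289, 0.1376]
tool_rot: [0.485, 3.102, 0.0]
ft_force: [0.7, -0.8, -2.2]
grip_width: 0.333
grip_force: 40.0
```

>>> arm_command([
  [0,0,12,0,3],
  [0,5,40,0,8],
  [0,12,75,0,13],
  [0,22,112,0,19],
  [0,32,148,0,25],
])

```text
time: 10.97
position: [0.5015, -0.0767, 0.1351]
tool_rot: [-1.155, -2.92, -0.001]
ft_force: [0.9, -0.1, -4.0]
grip_width: 0.336
grip_force: 40.0
```

```bash
python3 -c "
from h import *
go(.482,.266,.13,26.6)"
```

```text
t10.97 pos [ 0.5015 -0.0767  0.1351] yaw 46.9 shift [248.5 236.7   5.4] spin 20.3 tilt [-0.001  0.001 -1.   ] grip 29.3 40.0
```

>>> arm_command([
  [0,26,25,0,5],
  [0,52,50,0,10],
  [0,78,75,0,15],
  [0,104,99,0,20],
  [0,130,124,0,20.3],
])

```text
time: 11.38
position: [0.4897, 0.1024, 0.1351]
tool_rot: [-1.648, -2.674, 0.002]
ft_force: [0.9, -0.3, -3.8]
grip_width: 0.335
grip_force: 40.0
```

```bash
python3 -c "
from h import *
go(.482,.266,.04,26.6)"
```

```text
t11.38 pos [0.4897 0.1024 0.1351] yaw 26.7 shift [149.7  66.7  95. ] spin 0.1 tilt [-0.001 -0.    -1.   ] grip 29.1 40.0
```

>>> arm_command([
  [0,35,16,0,0],
  [0,70,32,0,0],
  [0,105,47,0,0],
  [0,135,60,0,0],
  [0,150,67,5,0],
])

```text
time: 11.8
position: [0.4809, 0.2707, 0.1313]
tool_rot: [-1.635, -2.68, -0.006]
ft_force: [-1.1, 0.2, -2.8]
grip_width: 0.332
grip_force: 40.0
```

>>> arm_command([
  [0,0,0,10,0],
  [0,0,0,30,0],
  [0,0,0,50,0],
  [0,0,0,65,0],
  [0,0,0,73,0],
])

```text
time: 12.22
position: [0.4812, 0.2628, 0.0546]
tool_rot: [-1.643, -2.674, 0.007]
ft_force: [0.5, -0.4, -4.0]
grip_width: 0.334
grip_force: 40.0
```

```bash
python3 -c "
from h import *
go(.482,.266,.041,26.6)"
```

```text
t12.22 pos [0.4812 0.2628 0.0546] yaw 26.9 shift [ 2.4  2.2 13.6] spin 0.3 tilt [-0.004 -0.002 -1.   ] grip 29.1 40.0
```

>>> arm_command([
  [0,0,1,5,0],
  [0,0,1,9,0],
  [0,0,1,11,0],
  [0,0,1,11,0],
])

```text
time: 12.55
position: [0.4842, 0.2649, 0.0464]
tool_rot: [1.644, 2.677, 0.0]
ft_force: [0.4, 0.6, -3.0]
grip_width: 0.335
grip_force: 40.0
```

```bash
python3 -c "
from h import *
go(.482,.266,.041,26.6)"
```

```text
t12.55 pos [0.4842 0.2649 0.0464] yaw 26.9 shift [ 2.  -1.5  5.4] spin 0.3 tilt [ 0.  0. -1.] grip 29.2 40.0
```

>>> arm_command([
  [0,1,-1,2,0],
  [0,1,-1,4,0],
  [0,1,-1,5,0],
  [0,1,-1,5,0],
])

```text
time: 12.88
position: [0.4827, 0.2654, 0.0412]
tool_rot: [1.644, 2.677, 0.0]
ft_force: [-0.9, -0.1, -3.5]
grip_width: 0.333
grip_force: 40.0
```

>>> arm_command([
  [0,0,0,0.7,0],
  [0,0,0,1,0],
  [0,0,0,1,0],
])

```text
time: 13.13
position: [0.4827, 0.2654, 0.041]
tool_rot: [1.644, 2.676, -0.001]
ft_force: [-2.3, -2.3, 4.6]
grip_width: 0.331
grip_force: 40.0
```

Contact with the floor, so I open, rise and head back for the pin at (0.545, -0.2495).

>>> arm_command([
  [60,0,0,0,0],
  [60,0,0,0,0],
  [60,0,0,0,0],
  [60,0,0,0,0],
  [60,0,0,0,0],
])

```text
time: 13.55
position: [0.4828, 0.2654, 0.0401]
tool_rot: [1.644, 2.677, 0.0]
ft_force: [0.2, -0.2, 0.3]
grip_width: 0.62
grip_force: 0.0
```

>>> arm_command([
  [60,0,0,-10,0],
  [60,0,0,-35,0],
  [60,0,0,-65,0],
  [60,0,0,-90,0],
  [60,-20,0,-97,0],
])

```text
time: 13.97
position: [0.4914, 0.2534, 0.1424]
tool_rot: [1.634, 2.681, 0.012]
ft_force: [0.5, 0.8, -0.6]
grip_width: 0.69
grip_force: 0.0
```

```bash
python3 -c "
from h import *
go(.5445,-.2495,.14,72.4)"
```

```text
t13.97 pos [0.4914 0.2534 0.1424] yaw 27.3 shift [-4.713e+02 -1.833e+02  1.000e-01] spin -45.1 tilt [ 0.006  0.005 -1.   ] grip 60.0 0.0
```

>>> arm_command([
  [60,-37,-14,0,-3],
  [60,-74,-29,0,-8],
  [60,-111,-43,0,-13],
  [60,-148,-58,0,-19],
  [60,-185,-72,0,-25],
])

```text
time: 14.38
position: [0.5109, 0.0506, 0.138]
tool_rot: [1.026, 2.968, -0.001]
ft_force: [0.7, 0.2, -0.5]
grip_width: 0.689
grip_force: 0.0
```

```bash
python3 -c "
from h import *
go(.5445,-.2495,.14,72.4)"
```

```text
t14.38 pos [0.5109 0.0506 0.138 ] yaw 51.9 shift [-211.8 -215.3   -1.7] spin -20.5 tilt [ 0.001 -0.001 -1.   ] grip 59.9 0.0
```

>>> arm_command([
  [60,-26,-26,0,-5],
  [60,-52,-53,0,-10],
  [60,-78,-79,0,-15],
  [60,-104,-106,0,-20],
  [60,-130,-132,0,-20.5],
])

```text
time: 14.8
position: [0.5306, -0.1341, 0.1381]
tool_rot: [0.485, 3.103, -0.001]
ft_force: [1.1, -0.0, -0.1]
grip_width: 0.687
grip_force: 0.0
```

```bash
python3 -c "
from h import *
go(.5445,-.2495,.0375,72.4)"
```

```text
t14.80 pos [ 0.5306 -0.1341  0.1381] yaw 72.2 shift [ -48.3 -105.6  100.7] spin -0.2 tilt [ 0.001 -0.001 -1.   ] grip 59.8 0.0
```

>>> arm_command([
  [60,-15,-33,0,0],
  [60,-30,-66,0,0],
  [60,-42,-92,0,0],
  [60,-48,-105,0,0],
  [60,-48,-105,10,0],
])

```text
time: 15.22
position: [0.5448, -0.2514, 0.1289]
tool_rot: [0.499, 3.098, -0.003]
ft_force: [-0.0, -0.2, 0.2]
grip_width: 0.69
grip_force: 0.0
```

>>> arm_command([
  [60,0,0,20,0],
  [60,0,0,40,0],
  [60,0,0,55,0],
  [60,0,0,65,0],
  [60,0,0,65,0],
])

```text
time: 15.63
position: [0.5425, -0.2438, 0.0599]
tool_rot: [-0.486, -3.1, -0.003]
ft_force: [-0.3, -0.0, -0.4]
grip_width: 0.688
grip_force: 0.0
```

```bash
python3 -c "
from h import *
go(.5445,-.2495,.0375,72.4)"
```

```text
t15.63 pos [ 0.5425 -0.2438  0.0599] yaw 72.2 shift [-3.7 -4.8 22.4] spin -0.2 tilt [-0.004  0.003 -1.   ] grip 59.8 0.0
```

>>> arm_command([
  [60,-1,-1,10,0],
  [50,-1,-1,19,0],
  [40,-1,-1,23,0],
  [0,-1,-1,23,0],
  [0,-1,-1,23,0],
], newtons=40)

```text
time: 16.05
position: [0.5445, -0.2479, 0.0392]
tool_rot: [-0.491, -3.103, -0.0]
ft_force: [0.1, -0.6, 0.1]
grip_width: 0.471
grip_force: 0.0
```

>>> arm_command([
  [0,0,0,0,0],
  [0,0,0,0,0],
  [0,0,0,0,0],
  [0,0,0,0,0],
])

```text
time: 16.38
position: [0.5448, -0.2485, 0.0397]
tool_rot: [0.491, 3.102, -0.001]
ft_force: [-0.0, 0.0, 2.2]
grip_width: 0.332
grip_force: 40.0
```

>>> arm_command([
  [0,0,0,-10,0],
  [0,0,0,-30,0],
  [0,0,0,-55,0],
  [0,0,0,-80,0],
  [0,0,0,-95,0],
])

```text
time: 16.8
position: [0.5454, -0.2477, 0.1371]
tool_rot: [0.489, 3.101, -0.001]
ft_force: [0.4, -0.4, -1.8]
grip_width: 0.331
grip_force: 40.0
```

```bash
python3 -c "
from h import *
go(.509,.2125,.13,26.6)"
```

```text
t16.80 pos [ 0.5454 -0.2477  0.1371] yaw 72.1 shift [176.4 426.6   6.6] spin 45.5 tilt [ 0.002 -0.001 -1.   ] grip 28.8 40.0
```

>>> arm_command([
  [0,5,12,0,3],
  [0,15,38,0,8],
  [0,29,71,0,13],
  [0,43,104,0,19],
  [0,57,138,0,25],
])

```text
time: 17.22
position: [0.5321, -0.0976, 0.1344]
tool_rot: [-1.159, -2.919, 0.0]
ft_force: [1.6, 1.0, -1.7]
grip_width: 0.332
grip_force: 40.0
```

```bash
python3 -c "
from h import *
go(.509,.2125,.13,26.6)"
```

```text
t17.22 pos [ 0.5321 -0.0976  0.1344] yaw 46.7 shift [229.5 209.8   4.4] spin 20.1 tilt [-0.  0. -1.] grip 28.9 40.0
```

>>> arm_command([
  [0,27,25,0,5],
  [0,54,49,0,10],
  [0,81,74,0,15],
  [0,108,99,0,20],
  [0,135,123,0,20.1],
])

```text
time: 17.63
position: [0.5171, 0.085, 0.1346]
tool_rot: [1.647, 2.675, -0.001]
ft_force: [1.0, -0.9, -2.0]
grip_width: 0.337
grip_force: 40.0
```

```bash
python3 -c "
from h import *
go(.509,.2125,.04,26.6)"
```

```text
t17.63 pos [0.5171 0.085  0.1346] yaw 26.7 shift [117.6  50.1  94.6] spin 0.1 tilt [ 0.    -0.001 -1.   ] grip 29.3 40.0
```

>>> arm_command([
  [0,35,15,0,0],
  [0,70,30,0,0],
  [0,100,43,0,0],
  [0,117,50,0,0],
  [0,117,50,10,0],
])

```text
time: 18.05
position: [0.5085, 0.2173, 0.1265]
tool_rot: [-1.632, -2.685, -0.009]
ft_force: [0.7, 0.6, -2.1]
grip_width: 0.333
grip_force: 40.0
```

>>> arm_command([
  [0,0,0,20,0],
  [0,0,0,40,0],
  [0,0,0,57,0],
  [0,0,0,68,0],
  [0,0,0,68,0],
])

```text
time: 18.47
position: [0.5076, 0.2084, 0.0537]
tool_rot: [-1.642, -2.675, 0.006]
ft_force: [0.4, 0.5, -1.9]
grip_width: 0.331
grip_force: 40.0
```

```bash
python3 -c "
from h import *
go(.509,.2125,.041,26.6)"
```

```text
t18.47 pos [0.5076 0.2084 0.0537] yaw 26.9 shift [ 3.   3.2 12.7] spin 0.3 tilt [-0.005 -0.002 -1.   ] grip 28.8 40.0
```

>>> arm_command([
  [0,1,1,5,0],
  [0,1,1,9,0],
  [0,1,1,12,0],
  [0,1,1,12,0],
])

```text
time: 18.8
position: [0.51, 0.2111, 0.0441]
tool_rot: [1.643, 2.678, -0.0]
ft_force: [0.2, -0.0, -1.6]
grip_width: 0.337
grip_force: 40.0
```

```bash
python3 -c "
from h import *
go(.509,.2125,.0395,26.6)"
```

```text
t18.80 pos [0.51   0.2111 0.0441] yaw 26.9 shift [ 1.7 -0.2  4.6] spin 0.3 tilt [-0. -0. -1.] grip 29.3 40.0
```

>>> arm_command([
  [0,1,0,2,0],
  [0,1,0,4,0],
  [0,1,0,4.5,0],
  [0,1,0,4.5,0],
])

```text
time: 19.13
position: [0.5095, 0.2122, 0.0398]
tool_rot: [1.643, 2.678, -0.0]
ft_force: [0.0, 1.2, -2.4]
grip_width: 0.331
grip_force: 40.0
```

>>> arm_command([
  [0,0,0,0.7,0],
  [0,0,0,1,0],
  [0,0,0,1,0],
])

```text
time: 19.38
position: [0.5095, 0.2122, 0.0397]
tool_rot: [1.643, 2.677, -0.001]
ft_force: [-2.7, -1.8, 6.8]
grip_width: 0.333
grip_force: 40.0
```

Contact again. I release and go for the cup at (0.602, -0.272).

>>> arm_command([
  [60,0,0,0,0],
  [60,0,0,0,0],
  [60,0,0,0,0],
  [60,0,0,0,0],
  [60,0,0,0,0],
])

```text
time: 19.8
position: [0.5096, 0.212, 0.0386]
tool_rot: [1.643, 2.678, 0.0]
ft_force: [0.6, -0.3, 0.5]
grip_width: 0.623
grip_force: 0.0
```

>>> arm_command([
  [65,0,0,-10,0],
  [65,0,0,-35,0],
  [65,0,0,-65,0],
  [65,0,0,-90,0],
  [65,-20,0,-97,0],
])

```text
time: 20.22
position: [0.5186, 0.2, 0.1409]
tool_rot: [1.632, 2.681, 0.01]
ft_force: [0.9, 0.0, 0.2]
grip_width: 0.747
grip_force: 0.0
```

```bash
python3 -c "
from h import *
go(.602,-.272,.14,72.4)"
```

```text
t20.22 pos [0.5186 0.2    0.1409] yaw 27.3 shift [-457.6 -142.7   -0.6] spin -45.1 tilt [ 0.006  0.004 -1.   ] grip 65.0 0.0
```

>>> arm_command([
  [65,-37,-12,0,-3],
  [65,-75,-23,0,-8],
  [65,-113,-35,0,-13],
  [65,-151,-47,0,-19],
  [65,-189,-59,0,-25],
])

```text
time: 20.63
position: [0.5518, -0.0028, 0.1366]
tool_rot: [1.016, 2.972, -0.001]
ft_force: [0.8, -0.7, 0.3]
grip_width: 0.751
grip_force: 0.0
```

```bash
python3 -c "
from h import *
go(.602,-.272,.14,72.4)"
```

```text
t20.63 pos [ 0.5518 -0.0028  0.1366] yaw 52.3 shift [-204.6 -182.1   -3.1] spin -20.1 tilt [ 0.001 -0.001 -1.   ] grip 65.3 0.0
```

>>> arm_command([
  [65,-28,-25,0,-5],
  [65,-56,-50,0,-10],
  [65,-84,-75,0,-15],
  [65,-112,-100,0,-20],
  [65,-140,-125,0,-20.1],
])

```text
time: 21.05
position: [0.5848, -0.1878, 0.1365]
tool_rot: [0.485, 3.103, -0.0]
ft_force: [0.6, 1.1, 0.6]
grip_width: 0.744
grip_force: 0.0
```

```bash
python3 -c "
from h import *
go(.602,-.272,.039,72.4)"
```

```text
t21.05 pos [ 0.5848 -0.1878  0.1365] yaw 72.2 shift [-42.  -74.9  97.5] spin -0.2 tilt [ 0.001 -0.    -1.   ] grip 64.7 0.0
```

>>> arm_command([
  [65,-17,-30,0,0],
  [65,-32,-58,0,0],
  [65,-42,-75,0,0],
  [65,-42,-75,10,0],
  [65,-42,-75,25,0],
])

```text
time: 21.47
position: [0.6025, -0.2719, 0.1118]
tool_rot: [0.495, 3.099, -0.001]
ft_force: [0.4, 1.2, 0.6]
grip_width: 0.747
grip_force: 0.0
```

>>> arm_command([
  [65,0,0,20,0],
  [65,0,0,38,0],
  [65,0,0,48,0],
  [65,0,0,50,0],
  [65,0,0,50,0],
])

```text
time: 21.88
position: [0.6011, -0.2686, 0.0599]
tool_rot: [-0.488, -3.102, -0.001]
ft_force: [0.3, -0.2, 0.5]
grip_width: 0.747
grip_force: 0.0
```

```bash
python3 -c "
from h import *
go(.602,-.272,.039,72.4)"
```

```text
t21.88 pos [ 0.6011 -0.2686  0.0599] yaw 72.1 shift [-2.  -3.  20.9] spin -0.3 tilt [-0.001  0.001 -1.   ] grip 65.0 0.0
```

>>> arm_command([
  [65,-1,-1,10,0],
  [55,-1,-1,18,0],
  [45,-1,-1,22,0],
  [0,-1,-1,22,0],
  [0,-1,-1,22,0],
], newtons=40)

```text
time: 22.3
position: [0.602, -0.2713, 0.0385]
tool_rot: [-0.491, -3.103, -0.0]
ft_force: [-0.5, 0.3, -0.9]
grip_width: 0.53
grip_force: 0.0
```

>>> arm_command([
  [0,0,0,0,0],
  [0,0,0,0,0],
  [0,0,0,0,0],
  [0,0,0,0,0],
])

```text
time: 22.63
position: [0.6024, -0.2719, 0.0391]
tool_rot: [0.491, 3.102, -0.001]
ft_force: [0.0, -1.8, 1.5]
grip_width: 0.407
grip_force: 40.0
```

>>> arm_command([
  [0,0,0,-10,0],
  [0,0,0,-30,0],
  [0,0,0,-55,0],
  [0,0,0,-80,0],
  [0,0,0,-95,0],
])

```text
time: 23.05
position: [0.6031, -0.2708, 0.1366]
tool_rot: [0.489, 3.101, -0.0]
ft_force: [0.4, 0.1, -3.4]
grip_width: 0.405
grip_force: 40.0
```

```bash
python3 -c "
from h import *
go(.536,.159,.13,26.6)"
```

```text
t23.05 pos [ 0.6031 -0.2708  0.1366] yaw 72.1 shift [196.2 388.3   6.2] spin 45.5 tilt [ 0.002 -0.001 -1.   ] grip 35.2 40.0
```

>>> arm_command([
  [0,6,12,0,3],
  [0,18,36,0,8],
  [0,33,66,0,13],
  [0,49,97,0,19],
  [0,65,129,0,25],
])

```text
time: 23.47
position: [0.5792, -0.1272, 0.1334]
tool_rot: [-1.159, -2.919, -0.0]
ft_force: [0.4, -0.1, -2.7]
grip_width: 0.404
grip_force: 40.0
```

```bash
python3 -c "
from h import *
go(.536,.159,.13,26.6)"
```

```text
t23.47 pos [ 0.5792 -0.1272  0.1334] yaw 46.7 shift [227.8 178.6   3.6] spin 20.1 tilt [-0.001  0.    -1.   ] grip 35.2 40.0
```

>>> arm_command([
  [0,28,22,0,5],
  [0,56,44,0,10],
  [0,84,66,0,15],
  [0,112,88,0,20],
  [0,140,110,0,20.1],
])

```text
time: 23.88
position: [0.5516, 0.0493, 0.1337]
tool_rot: [-1.648, -2.675, 0.001]
ft_force: [1.0, 0.8, -2.6]
grip_width: 0.41
grip_force: 40.0
```

```bash
python3 -c "
from h import *
go(.536,.159,.04,26.6)"
```

```text
t23.88 pos [0.5516 0.0493 0.1337] yaw 26.7 shift [105.   35.5  93.7] spin 0.1 tilt [-0.    -0.001 -1.   ] grip 35.7 40.0
```

>>> arm_command([
  [0,33,11,0,0],
  [0,65,22,0,0],
  [0,92,31,0,0],
  [0,105,35,0,0],
  [0,105,35,10,0],
])

```text
time: 24.3
position: [0.5356, 0.1632, 0.1256]
tool_rot: [1.632, 2.683, 0.007]
ft_force: [-0.1, 1.0, -2.2]
grip_width: 0.405
grip_force: 40.0
```

>>> arm_command([
  [0,0,0,20,0],
  [0,0,0,40,0],
  [0,0,0,57,0],
  [0,0,0,66,0],
  [0,0,0,66,0],
])

```text
time: 24.72
position: [0.5344, 0.1553, 0.055]
tool_rot: [-1.642, -2.674, 0.006]
ft_force: [-0.9, -0.1, -3.0]
grip_width: 0.408
grip_force: 40.0
```

```bash
python3 -c "
from h import *
go(.536,.159,.0395,26.6)"
```

```text
t24.72 pos [0.5344 0.1553 0.055 ] yaw 26.9 shift [ 2.6  3.2 15.5] spin 0.3 tilt [-0.005 -0.001 -1.   ] grip 35.5 40.0
```

>>> arm_command([
  [0,1,1,5,0],
  [0,1,1,10,0],
  [0,1,1,13,0],
  [0,1,1,13,0],
])

```text
time: 25.05
position: [0.5367, 0.1581, 0.0445]
tool_rot: [-1.643, -2.678, 0.001]
ft_force: [-0.3, -0.7, -3.6]
grip_width: 0.401
grip_force: 40.0
```

```bash
python3 -c "
from h import *
go(.536,.159,.039,26.6)"
```

```text
t25.05 pos [0.5367 0.1581 0.0445] yaw 26.9 shift [ 1.2 -0.2  5.5] spin 0.3 tilt [-0. -0. -1.] grip 34.9 40.0
```

>>> arm_command([
  [0,1,0,2,0],
  [0,1,0,4,0],
  [0,1,0,5,0],
  [0,1,0,5,0],
])

```text
time: 25.38
position: [0.5362, 0.159, 0.0395]
tool_rot: [-1.643, -2.678, 0.0]
ft_force: [-0.2, -0.0, -3.3]
grip_width: 0.405
grip_force: 40.0
```

>>> arm_command([
  [0,0,0,0.7,0],
  [0,0,0,1,0],
  [0,0,0,1,0],
])

```text
time: 25.63
position: [0.5364, 0.1591, 0.0391]
tool_rot: [1.643, 2.677, -0.0]
ft_force: [-2.2, -0.4, 1.3]
grip_width: 0.404
grip_force: 40.0
```

Contact once more. I release, rise and check.

>>> arm_command([
  [0,0,0,0.5,0],
  [60,0,0,0.5,0],
  [60,0,0,0.5,0],
  [60,0,0,0.5,0],
  [60,0,0,0.5,0],
])

```text
time: 26.05
position: [0.5366, 0.1592, 0.0382]
tool_rot: [1.643, 2.677, 0.001]
ft_force: [0.9, 0.4, -0.0]
grip_width: 0.622
grip_force: 0.0
```

>>> arm_command([
  [60,0,0,0,0],
  [60,0,0,-15,0],
  [60,0,0,-40,0],
  [60,0,0,-70,0],
  [60,0,0,-100,0],
])

```text
time: 26.47
position: [0.5357, 0.1591, 0.1387]
tool_rot: [-1.642, -2.677, 0.001]
ft_force: [0.6, 1.1, -0.1]
grip_width: 0.689
grip_force: 0.0
```

>>> arm_command([
  [60,-30,0,0,0],
  [60,-65,0,0,0],
  [60,-100,0,0,0],
  [60,-130,0,0,0],
  [60,-140,0,0,0],
])

```text
time: 26.88
position: [0.6017, 0.0277, 0.1377]
tool_rot: [1.652, 2.67, -0.003]
ft_force: [0.0, -1.5, -0.7]
grip_width: 0.692
grip_force: 0.0
```

Run:
```python
from h import *
from bench import *
import cv2
go(.4,0,.14,26.6)
im=[]
for n,(r,c) in {"top":((140,240),(100,260)),"side":((100,200),(150,310))}.items():
  p,d=get_image(n);k=camera_params(n);P=cloud(k["intrinsics"],k["extrinsics"],d).reshape(-1,3)
  im.append(cv2.resize(p[r[0]:r[1],c[0]:c[1],::-1],(480,300),interpolation=2))
  t=np.radians(-153.4);R=np.array([[np.cos(t),-np.sin(t)],[np.sin(t),np.cos(t)]]);o=np.array([.4957,.2394])
  q=(P[:,:2]-o)@R;m=(abs(q[:,0])<.04)&(P[:,2]>.03)&(P[:,2]<.1)
  for y in(.09,.03,-.03,-.09):
    s=m&(abs(q[:,1]-y)<.028);z=P[s,2]
    if len(z):h=s.copy();h[s]=z>z.max()-.012;print(n,y,s.sum(),z.max().round(4),q[h].mean(0).round(4))
cv2.imwrite("pics/end.png",np.vstack(im))
```

```text
t26.88 pos [0.6017 0.0277 0.1377] yaw 26.5 shift [  65.3 -192.9   -2.4] spin -0.1 tilt [ 0.001 -0.003 -1.   ] grip 60.2 0.0
top 0.09 188 0.0719 [0.0008 0.091 ]
top 0.03 124 0.0815 [0.0009 0.0323]
top -0.03 136 0.0731 [ 0.0015 -0.0281]
top -0.09 136 0.0834 [-0.0011 -0.0883]
side 0.09 207 0.0694 [0.0025 0.0922]
side 0.03 145 0.0808 [0.0007 0.0339]
side -0.03 140 0.0722 [ 0.0028 -0.0249]
side -0.09 144 0.0826 [-0.0001 -0.0877]
```

View pics/end.png

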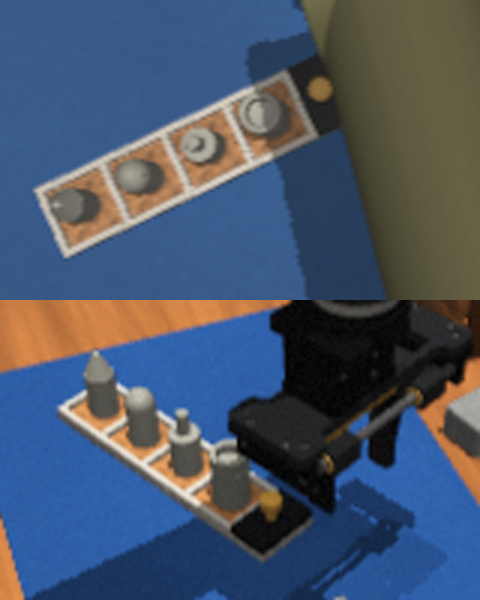

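All four dies stand upright in their pockets. From the knob the order is cup, pin, dome, cone, each within about 5 mm of its pocket's centre.

```bash
python3 -c "
from bench import *
print(close_job())"
```

```text
the job is handed in; nothing more can be done
None
```

I handed the job in at about 27 s: all four dies stand upright and released in the aluminium rack in reverse order (cup, pin, dome, cone from the knob), each within about 5 mm of its pocket's centre in the final camera check, and none was dropped; the hand-in returned no verdict.

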